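# Zero the reflectance reader and load its clicking sample turret

### The job

First click the turret of the sample changer round until its square white reference tile is under the reading head, and with it there turn the zero knob of the readout until the needle points at the zero mark. Then put every tablet from the grey mat into the turret's ring nests, one lying flat in each (the clear guard covers part of the turret, so click it round for more nests if you need them). Finally click the turret on until a loaded tablet is squarely under the reading head, with the needle still at zero and the bottles still standing.

Things in the scene. Friction and masses are not known exactly. Their poses are not given: they have to be found in the camera images.
- changer: the sample changer, fixed to the bench: a white base 290 x 250 mm (over x = -115 to 175 mm) carrying a turret, with a tower (118 mm high, behind x = 127 mm) and a black reading head at the rear. Origin on the bench (z = 0) under the turret axis; x axis from the turret axis towards the tower, z up
- guard_edge (a point): middle of the front edge of the clear guard sheet, on its top, 67 mm above the bench, 26 mm from the turret axis towards the tower. The sheet (94 x 238 mm, 3 mm thick) covers the turret from there to the tower; the head arm on it is 46 mm wide and reaches 87 mm high. Whatever lies on the turret passes under freely; nests under the sheet cannot be reached, those in front of it can
- turret (a joint): angle of the turret (rad), positive counter-clockwise seen from above, no end stops; 0 (or any whole turn) = the reference tile is under the reading head. It clicks at every 15 degrees (24 clicks a turn, 4 from one place to the next, stable at whole multiples of 0.2618 rad); let go between clicks it snaps to the nearer one. A click takes about 0.4 N m
- turret_knob (a point): centre of the turret's round fluted black hand knob, on the turret axis, 108 mm above the bench: 40 mm diameter, from 86 to 125 mm above the bench. Grip it from above at any yaw and twist about the vertical
- reference (a point): middle of the reference: a square white ceramic tile 36 x 36 mm fixed on the turret, 80 mm from its axis; the point is 48 mm above the bench, the tile's top 54 mm
- read_spot (a point): the point under the reading head that the turret places pass through, fixed on the changer, 80 mm from the turret axis towards the tower, 48 mm above the bench
- readout: the readout unit, fixed to the bench: a grey box 124 x 130 x 55 mm with a round white dial (90 mm) on its top, and in front of the dial the zero knob; its origin is under its centre on the bench, its x axis points from the knob to the dial and along it lies the long, thick zero mark of the scale, z up
- zero_grip (a point): on the axis of the zero knob, 70 mm above the bench: a round fluted black knob of 25 mm diameter, from 56 to 78 mm above the bench, 42 mm in front of the readout's centre. It turns about the vertical by up to 2 rad either side of its zero position and stays where it is left
- needle (a joint): angle of the dial's needle (rad), 0 at the zero mark, positive counter-clockwise seen from above. The zero knob drives it: it turns the same way as the knob, half as far. It starts 0.4 to 0.85 rad counter-clockwise of zero
- mat: the grey sample mat, 220 x 230 x 3 mm, fixed on the bench; origin under its centre
- amber: an amber reagent bottle with blue cap, 75 mm wide, 178 mm high, 0.6 kg, standing loose behind the readout; origin at the centre of its foot. Not part of the work
- potw: a small white bottle with blue cap, 32 mm wide, 58 mm high, standing loose behind the mat; origin at the centre of its foot. Not part of the work
- tablet1_mid (a point): centre of sample tablet 1: a pressed grey disc in an aluminium ring, a plain cylinder of 40 mm diameter and 16 mm height, 50 g, both faces alike; it lies flat on the mat at first. Only 3 to 5 of the five tablets are there
- tablet2_mid (a point): centre of sample tablet 2: a pressed grey disc in an aluminium ring, a plain cylinder of 40 mm diameter and 16 mm height, 50 g, both faces alike; it lies flat on the mat at first. Only 3 to 5 of the five tablets are there
- tablet3_mid (a point): centre of sample tablet 3: a pressed grey disc in an aluminium ring, a plain cylinder of 40 mm diameter and 16 mm height, 50 g, both faces alike; it lies flat on the mat at first. Only 3 to 5 of the five tablets are there
- tablet4_mid (a point): centre of sample tablet 4: a pressed grey disc in an aluminium ring, a plain cylinder of 40 mm diameter and 16 mm height, 50 g, both faces alike; it lies flat on the mat at first. Only 3 to 5 of the five tablets are there
- tablet5_mid (a point): centre of sample tablet 5: a pressed grey disc in an aluminium ring, a plain cylinder of 40 mm diameter and 16 mm height, 50 g, both faces alike; it lies flat on the mat at first. Only 3 to 5 of the five tablets are there
- nest1 (a point): nest 1 of the turret, where the middle of a tablet lies when it is seated: 60 degrees counter-clockwise (seen from above) from the reference tile, 80 mm from the turret axis. The nest is a low ring, 44 mm inside and 52 mm outside diameter, 5 mm high, on the turret's top 40 mm above the bench; this point is 48 mm above the bench. A seated tablet stands 11 mm proud of the ring
- nest2 (a point): nest 2 of the turret, where the middle of a tablet lies when it is seated: 120 degrees counter-clockwise (seen from above) from the reference tile, 80 mm from the turret axis. The nest is a low ring, 44 mm inside and 52 mm outside diameter, 5 mm high, on the turret's top 40 mm above the bench; this point is 48 mm above the bench. A seated tablet stands 11 mm proud of the ring
- nest3 (a point): nest 3 of the turret, where the middle of a tablet lies when it is seated: 180 degrees counter-clockwise (seen from above) from the reference tile, 80 mm from the turret axis. The nest is a low ring, 44 mm inside and 52 mm outside diameter, 5 mm high, on the turret's top 40 mm above the bench; this point is 48 mm above the bench. A seated tablet stands 11 mm proud of the ring
- nest4 (a point): nest 4 of the turret, where the middle of a tablet lies when it is seated: 240 degrees counter-clockwise (seen from above) from the reference tile, 80 mm from the turret axis. The nest is a low ring, 44 mm inside and 52 mm outside diameter, 5 mm high, on the turret's top 40 mm above the bench; this point is 48 mm above the bench. A seated tablet stands 11 mm proud of the ring
- nest5 (a point): nest 5 of the turret, where the middle of a tablet lies when it is seated: 300 degrees counter-clockwise (seen from above) from the reference tile, 80 mm from the turret axis. The nest is a low ring, 44 mm inside and 52 mm outside diameter, 5 mm high, on the turret's top 40 mm above the bench; this point is 48 mm above the bench. A seated tablet stands 11 mm proud of the ring

How it is judged:
By the outcome, as a careful person would: the job done as asked, in the order asked, and still so for the second after the job is handed in, with the robot touching nothing.
Of tablet1, tablet2, tablet3, tablet4, tablet5 only 3 to 5 are there at a start; the rules pass over those that are not, and their reading is None.
At some moment in a run one of tablet1, tablet2, tablet3, tablet4, tablet5 may be knocked a few centimetres aside while the robot is not near it.
Once in a run the grip may slacken for a moment while it holds something.
It also fails if it takes over 210 s, if anything falls off the work surface, if the arm or the gripper's body presses on something with over 40 N, if the wrist force passes 120 N, or if a joint passes its speed limit or range.

### The arm

A 6-joint arm with a two-finger parallel gripper is mounted at the origin on a cart in front of the work surface, level with it; the furniture and walls round the work are solid. World frame = base frame: x ahead of the robot, y to its left, z up, the work surface at z = 0. Lengths are in m, angles in rad, forces in N, time in s.
With the tool pointing down it reaches from about 0.275 to 0.85 m from the base axis. Payload 19 kg.
Tool frame: the origin (TCP) lies at the very end of the fingers, on their centre line; the grasp point (between the pads) lies 19 mm behind it; z points along the fingers, y is the direction in which the jaws open and shut (so a half turn about z gives the same grasp; the last joint's range is limited). The gripper opens to 85 mm and grips with 20 to 120 N. Pads are 22 mm wide; open, the fingers measure 114 mm over their backs; the gripper's body (76 mm by 85 mm) begins 54 mm behind the grasp point. The pads swing forward as they close: fully open they stand 13 mm farther back than shut.
Start: joints at [-1.245, 0.15, 1.437, -0, 1.554, -0.134], TCP at [0.255, -0.515, 0.231] pointing down, gripper open.
Joint ranges: [-2.8, 2.8], [-0.68, 2.1], [0.12, 2.68], [-1.39, 4.53], [0.16, 2.79], [-2.81, 2.81]. Speed limits (rad/s): [1.89, 1.89, 2.22, 3.01, 3.01, 3.01].

### API

Orientations are given as a unit quaternion [x, y, z, w].
In Python, from cell import * gives the robot as it stands.
- The arm moves only by the shell command python3 -m inch 'ROWS' [FORCE]. ROWS is JSON, a list of rows, each a list of 7 numbers: the opening, from 0 (shut) to 1 (fully open), then the shift along the world's x, y, z in cm, then the turn, a rotation vector about the world's x, y, z in degrees. In form: [[jaw, tx, ty, tz, wx, wy, wz], ...]. A call has 1 to 10 rows; each row shifts and turns the commanded pose from where the row before left it; what a row does not reach is not made up. A row lasts 1/10 s, in which the tool goes at most 50 mm and 8.59 degrees, less where a joint would pass 70% of its speed; a pose out of reach is approached as far as the arm can. A call with a gripper value outside its range is refused whole. The fingers move at their own pace and stop on an object; FORCE is the grip in N (left out, the last holds). Time passes only in rows, so rows that do not move let the fingers close. It gives the time, the measured TCP pose, the force and the opening at its end, in the units of the state.
- observe(): the state, without advancing time (a new reading comes with each control period).
- grab_frame(name): name is "scene" or "top" or "wrist"; returns a dict with "img" (400x640x3 uint8, blue, green, red), "range_z" (400x640 float32, m along the optical axis (not along the pixel's ray), 0 where there is no reading), "camera_matrix" (3x3 intrinsics, pixels), "dist" ([k1, k2, p1, p2, k3] as OpenCV has them; the pictures are not rectified), "eye" and "rotation" of the camera in the world. Camera axes: x right, y down, z forward; pixel columns grow to the right and rows downward; lengths in m; the calibration is good to about 2 mm. A picture is of the moment at which its call begins.
- close_job(): hands the job in, once; it reports no verdict.
The state is a dict: "time": time; "q": joint angles; "joint_velocities": joint speeds; "joint_torque": joint torques, N m; "ee_pos": TCP position; "tool_rot": TCP orientation; "ft_force": force on the tool from outside, world axes, zero at the start; "torque": the same for the moment, N m; "opening": finger opening in m.
Only numpy, scipy, OpenCV 4.12 (cv2) and the standard library are available. Lean on these libraries where they do the work, as an engineer would, in place of code of your own. Each camera call takes 0.05 s, during which the arm holds its last target. There are 200 camera calls.

## Working session

There is one attempt and no reset: what is moved stays moved. The work goes in short steps, Python scripts to look and compute and a shell command to move; the robot and the scene stay as the last step left them, time stands still between calls to the robot, and variables do not carry over. Pictures are saved under pics/ and viewed, about 12 in all and at most 16, crops included, and the job is handed in when it is done.

```bash
mkdir -p pics; ls; cat > h.py <<'E'
from cell import *
import numpy as np, cv2
def ray(f,u,v):
    p=cv2.undistortPoints(np.array([[[u,v]]],float),np.array(f["camera_matrix"]),np.array(f["dist"]))[0,0]
    return np.array(f["rotation"])@np.array([p[0],p[1],1.])
def onz(f,u,v,z):
    d=ray(f,u,v);e=np.array(f["eye"]);return e+d*(z-e[2])/d[2]
def proj(f,P):
    R=np.array(f["rotation"]);r=cv2.Rodrigues(R.T)[0];t=-R.T@np.array(f["eye"])
    return cv2.projectPoints(np.array(P,float).reshape(-1,1,3),r,t,np.array(f["camera_matrix"]),np.array(f["dist"]))[0][:,0]
E
python3 - <<'E'
from h import *
import pickle
print(observe())
for n in("scene","top"):
    f=grab_frame(n);cv2.imwrite(f"pics/{n}0.png",f["img"]);pickle.dump(f,open(f"{n}0.pkl","wb"));print(n,f["eye"],f["rotation"],f["camera_matrix"])
E
```

```text
pics
{'time': 0.0, 'q': array([-1.24501069e+00,  1.51024311e-01,  1.43797991e+00, -1.87085796e-05,
        1.55382236e+00, -1.34035732e-01]), 'joint_velocities': array([ 0.0008986 , -0.0002425 ,  0.00083224, -0.00038942,  0.00099886,
       -0.00018441]), 'joint_torque': array([-6.49665217e-04, -7.13047099e+01, -5.70864379e+01, -1.59620495e-04,
        9.05128109e-03, -4.47062632e-05]), 'ee_pos': array([ 0.25506129, -0.51507373,  0.23067909]), 'tool_rot': array([ 9.73686530e-01,  2.27890676e-01, -6.83707554e-05, -6.13235786e-04]), 'ft_force': array([ 0.47283688,  0.42740496, -0.33708056]), 'torque': array([-0.01373483, -0.00608527, -0.01641464]), 'opening': 0.0855915997878657}
scene [-0.0798555   0.6768708   0.92417535] [-0.35300051  0.84585985 -0.37268682  0.14496993] [[388.72581169   0.         315.92903422]
 [  0.         388.72581169 199.77669975]
 [  0.           0.           1.        ]]
top [0.34504954 0.02068106 1.26072253] [-0.69860197  0.70996738 -0.06827832  0.05691822] [[399.14301263   0.         319.19270951]
 [  0.         399.14301263 199.47094594]
 [  0.           0.           1.        ]]
```

```bash
sed -i 's/^def ray/from scipy.spatial.transform import Rotation as Ro\ndef ray/; s/np.array(f\["rotation"\])/Ro.from_quat(f["rotation"]).as_matrix()/' h.py; cat h.py | head -8
```

```text
from cell import *
import numpy as np, cv2
from scipy.spatial.transform import Rotation as Ro
def ray(f,u,v):
    p=cv2.undistortPoints(np.array([[[u,v]]],float),np.array(f["camera_matrix"]),np.array(f["dist"]))[0,0]
    return Ro.from_quat(f["rotation"]).as_matrix()@np.array([p[0],p[1],1.])
def onz(f,u,v,z):
    d=ray(f,u,v);e=np.array(f["eye"]);return e+d*(z-e[2])/d[2]
```

View pics/top0.png

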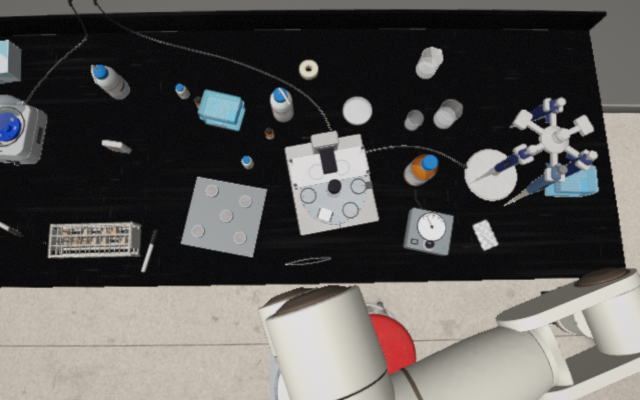

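View pics/scene0.png

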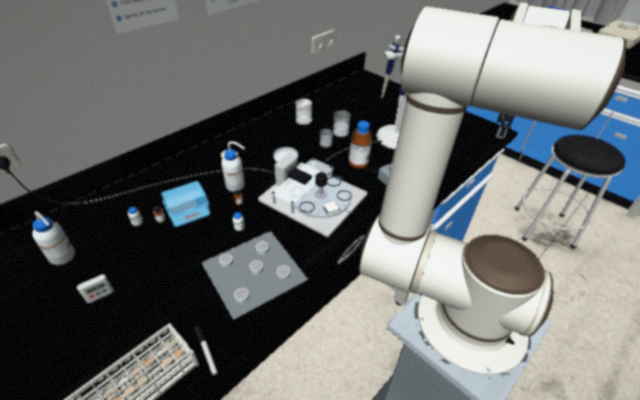

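```bash
python3 - <<'E'
from h import *
import pickle
f=pickle.load(open("top0.pkl","rb"));im=f["img"]
a=cv2.resize(im[125:240,280:385],None,fx=5,fy=5,interpolation=cv2.INTER_CUBIC)
b=cv2.resize(im[200:260,398:458],None,fx=5,fy=5,interpolation=cv2.INTER_CUBIC)
c=np.zeros((575,825,3),np.uint8);c[:575,:525]=a;c[:300,525:]=b
cv2.imwrite("pics/crop0.png",c)
g=cv2.cvtColor(im,cv2.COLOR_BGR2GRAY)
for n,(u,v),z in [("knobtop",(334,186.5),.125),("tile",(326,214.5),.054),("zknob",(430,245),.078),("amber cap",(430,163),.178),("potw",(248,160),.058)]:print(n,onz(f,u,v,z).round(3))
for u,v in [(211,190),(245,202),(225,215),(197,231),(239,238)]: print("tab",onz(f,u,v,.019).round(3))
for u,v in [(284,146),(367,134.5),(380,221),(300,235)]: print("base",onz(f,u,v,.03).round(3))
E
```

```text
knobtop [ 0.586 -0.043  0.125]
tile [ 0.514 -0.021  0.054]
zknob [ 0.414 -0.327  0.078]
amber cap [ 0.639 -0.313  0.178]
potw [0.689 0.219 0.058]
tab [0.603 0.341 0.019]
tab [0.563 0.233 0.019]
tab [0.522 0.295 0.019]
tab [0.473 0.381 0.019]
tab [0.45  0.25  0.019]
base [0.741 0.109 0.03 ]
base [ 0.777 -0.16   0.03 ]
base [ 0.495 -0.189  0.03 ]
base [0.455 0.06  0.03 ]
```

View pics/crop0.png

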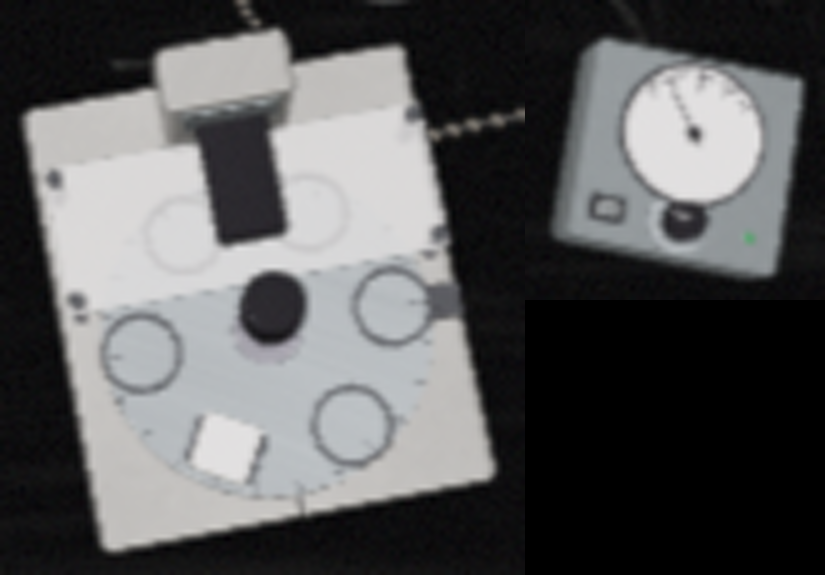

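```bash
python3 - <<'E'
from h import *
import pickle
f=pickle.load(open("top0.pkl","rb"))
P=lambda x,y,z:onz(f,280+(x-2)/5,125+(y-2)/5,z)
n=[P(*p,.045) for p in[(142,353),(352,425),(392,306),(311,211),(183,234)]]+[P(227,447,.054)]
c=(n[0]+n[2]+n[1]+n[4]+n[3]+n[5])/6
print("axis",c, "tile ang",np.degrees(np.arctan2(*(n[5]-c)[1::-1])),[np.degrees(np.arctan2(*(q-c)[1::-1])).round(1) for q in n],[np.hypot(*(q-c)[:2]).round(4) for q in n])
# base corners at z?
for z in(.02,.03):
  k=[P(*p,z)for p in[(104,551),(495,477),(405,45),(24,108)]]
  print([q[:2].round(3)for q in k],[np.degrees(np.arctan2(*(k[b]-k[a])[1::-1])).round(1)for a,b in((1,0),(1,2),(2,3),(0,3))],[np.linalg.norm(k[b]-k[a]).round(3)for a,b in((1,0),(1,2),(2,3),(0,3))])
a=[P(*p,.087)for p in[(220,244),(285,234),(266,120),(203,125)]];print("arm",[q[:2].round(3) for q in a])
Q=lambda x,y,z:onz(f,398+(x-525-2)/5,200+(y-2)/5,z)
nc=Q(695,134,.056);nt=Q(670,80,.056);m0=Q(705,80,.056);k=Q(684,220,.078)
print("needle piv",nc,"knob",k,"axis dir",np.degrees(np.arctan2(*(nc-k)[1::-1])),"needle",np.degrees(np.arctan2(*(nt-nc)[1::-1])),"mark",np.degrees(np.arctan2(*(m0-nc)[1::-1])))
E
python3 -m inch '[[1,5,5,0,0,0,0],[1,5,5,0,0,0,0],[1,5,5,0,0,0,0],[1,5,5,0,0,0,0],[1,5,5,0,0,0,0],[1,3,5,0,0,0,0],[1,0,5,0,0,0,0],[1,0,5,0,0,0,0],[1,0,5,0,0,0,0],[1,0,2,0,0,0,0]]'
```

```text
axis [ 0.59076227 -0.04479612  0.0465    ] tile ang 160.07793199646213 [np.float64(100.2), np.float64(-140.4), np.float64(-80.2), np.float64(-21.0), np.float64(40.1), np.float64(160.1)] [np.float64(0.0797), np.float64(0.0794), np.float64(0.079), np.float64(0.0806), np.float64(0.0804), np.float64(0.0797)]
[array([0.457, 0.059]), array([ 0.499, -0.187]), array([ 0.784, -0.14 ]), array([0.744, 0.108])] [np.float64(99.8), np.float64(9.3), np.float64(99.1), np.float64(9.7)] [np.float64(0.249), np.float64(0.288), np.float64(0.252), np.float64(0.292)]
[array([0.456, 0.059]), array([ 0.498, -0.185]), array([ 0.78 , -0.139]), array([0.741, 0.108])] [np.float64(99.8), np.float64(9.3), np.float64(99.1), np.float64(9.7)] [np.float64(0.247), np.float64(0.286), np.float64(0.25), np.float64(0.289)]
arm [array([ 0.635, -0.015]), array([ 0.641, -0.054]), array([ 0.713, -0.045]), array([ 0.71 , -0.006])]
needle piv [ 0.47217805 -0.34227829  0.056     ] knob [ 0.41865126 -0.32567258  0.078     ] axis dir -17.23555003915209 needle 21.629411397029934 mark -14.23603407426842
time: 1.1
ee_pos: [0.4572, -0.1221, 0.2313]
tool_rot: [0.973, 0.229, 0.0, -0.0]
ft_force: [-0.0, -0.9, 0.4]
opening: 0.0853
```

```bash
python3 -m inch '[[1,4,3,0,0,0,8.5],[1,4,3,0,0,0,8.5],[1,4,2,0,0,0,8.5],[1,1.3,-0.3,0,0,0,8.5],[1,0,0,0,0,0,8.5],[1,0,0,0,0,0,8.5],[1,0,0,0,0,0,8.5],[1,0,0,0,0,0,8.5],[1,0,0,0,0,0,8.5],[1,0,0,0,0,0,8.5]]'
python3 -m inch '[[1,0,0,0,0,0,8.5],[1,0,0,0,0,0,8.5],[1,0,0,0,0,0,8.5],[1,0,0,0,0,0,8.5],[1,0,0,0,0,0,8.5],[1,0,0,0,0,0,7],[1,0,0,0,0,0,0]]'
python3 - <<'E'
from h import *
import pickle
print(observe()["q"])
f=grab_frame("wrist");cv2.imwrite("pics/w1.png",f["img"]);pickle.dump(f,open("w1.pkl","wb"));print(f["eye"],f["rotation"])
print(proj(f,[[.59,-.0445,.125]]))
E
```

```text
time: 2.1
ee_pos: [0.5905, -0.0486, 0.2309]
tool_rot: [0.561, 0.828, -0.0, -0.0]
ft_force: [0.5, -0.1, -0.6]
opening: 0.0855
time: 2.8
ee_pos: [0.5905, -0.0486, 0.2309]
tool_rot: [0.165, 0.986, -0.0, -0.0]
ft_force: [-0.1, 0.5, -0.3]
opening: 0.0855
[-2.12009031e-01  1.87601517e-01  1.39497798e+00 -9.34388187e-05
  1.55965889e+00 -1.45079112e+00]
[ 0.5271363  -0.02603364  0.3739488 ] [0.80644214 0.5758871  0.07798585 0.10919401]
[[325.96698268 196.18001144]]
```

View pics/w1.png

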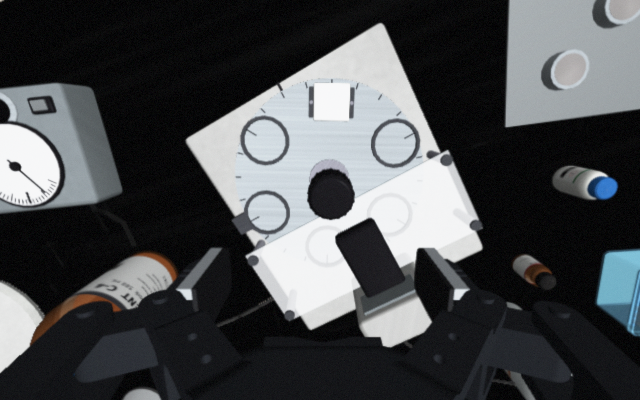

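```bash
python3 - <<'E'
from h import *
import pickle
f=pickle.load(open("w1.pkl","rb"))
print(onz(f,331,193,.125))
n=[onz(f,*p,z) for p,z in[((265,140),.045),((396,143),.045),((266,212),.045),((332,102),.054)]]
from scipy.optimize import least_squares
a=np.radians
# tile t, nests: t-60?, fit center & angle
off=a([60,-60,120,0])
for s in(1,-1):
  r=least_squares(lambda x:np.ravel([q[:2]-x[:2]-.08*np.array([np.cos(x[2]+s*o),np.sin(x[2]+s*o)]) for q,o in zip(n,off)]),[.59,-.045,2.8]);print(r.x,np.degrees(r.x[2]),r.cost,r.fun.round(4))
E
```

```text
[ 0.58876472 -0.03964266  0.125     ]
[ 0.59291672 -0.04088208  2.78383485] 159.50198752239217 4.3549713521254363e-07 [ 0.0003  0.0003 -0.0004  0.0001 -0.0004 -0.0002  0.0005 -0.0002]
[ 0.52458331 -0.05230771  0.68910118] 39.48258904288585 0.00948541464936174 [-0.068  -0.0111  0.0679  0.0115  0.068   0.0113 -0.0678 -0.0116]
```

```bash
python3 -m inch '[[1,0.1,0.6,-4,0,0,0],[1,0,0,-4,0,0,0],[1,0,0,-3,0,0,0],[1,0,0,-2.4,0,0,0],[1,0,0,0,0,0,0],[0,0,0,0,0,0,0],[0,0,0,0,0,0,0],[0,0,0,0,0,0,0],[0,0,0,0,0,0,0],[0,0,0,0,0,0,0]]' 100
```

```text
time: 3.85
ee_pos: [0.5925, -0.042, 0.0993]
tool_rot: [0.167, 0.986, 0.001, 0.001]
ft_force: [-1.3, 7.0, 11.4]
opening: 0.0376
```

```bash
python3 -m inch '[[0,0,0,0,0,0,-7.5],[0,0,0,0,0,0,-7.5],[0,0,0,0,0,0,-7.5],[0,0,0,0,0,0,-7.5],[0,0,0,0,0,0,-7.5],[0,0,0,0,0,0,-7.5],[0,0,0,0,0,0,-7.5],[0,0,0,0,0,0,-7.5],[0,0,0,0,0,0,-7.5],[0,0,0,0,0,0,-7.5]]'
python3 -m inch '[[0,0,0,0,0,0,-7.5],[0,0,0,0,0,0,-7.5],[0,0,0,0,0,0,-7.5],[0,0,0,0,0,0,-7.5],[0,0,0,0,0,0,-7.5],[0,0,0,0,0,0,-7.5],[0,0,0,0,0,0,-7.5],[0,0,0,0,0,0,-7.5],[0,0,0,0,0,0,-7.5],[0,0,0,0,0,0,-7.5]]'
python3 -m inch '[[0,0,0,0,0,0,0],[0,0,0,0,0,0,0]]'
python3 -m inch '[[1,0,0,0,0,0,0],[1,0,0,0,0,0,0],[1,0,0,0,0,0,0],[1,0,0,3,0,0,0],[1,0,0,5,0,0,0],[1,-3,-4,4,0,0,0],[1,-4,-4,0,0,0,0],[1,0,0,0,0,0,0]]'
python3 - <<'E'
from h import *
import pickle
f=grab_frame("wrist");cv2.imwrite("pics/w2.png",f["img"]);pickle.dump(f,open("w2.pkl","wb"));print(f["eye"],f["rotation"],observe()["q"])
E
```

```text
time: 4.85
ee_pos: [0.5929, -0.0417, 0.0993]
tool_rot: [0.734, 0.679, 0.002, 0.001]
ft_force: [4.9, 9.6, 9.2]
opening: 0.037
time: 5.85
ee_pos: [0.5933, -0.0421, 0.0993]
tool_rot: [0.996, 0.092, 0.002, 0.0]
ft_force: [8.6, 7.5, 7.3]
opening: 0.0372
time: 6.05
ee_pos: [0.5933, -0.0421, 0.0993]
tool_rot: [0.996, 0.094, 0.002, 0.0]
ft_force: [7.4, 6.5, 7.0]
opening: 0.0377
time: 6.85
ee_pos: [0.5305, -0.1122, 0.2099]
tool_rot: [0.996, 0.093, 0.0, 0.001]
ft_force: [-0.5, 1.0, -0.2]
opening: 0.0851
[ 0.59664514 -0.0989073   0.35291073] [ 0.76328151 -0.63210274 -0.08445815  0.10350988] [-3.47274249e-01  9.17637473e-02  1.54714825e+00 -2.13650717e-04
  1.50145198e+00  1.03726982e+00]
```

View pics/w2.png

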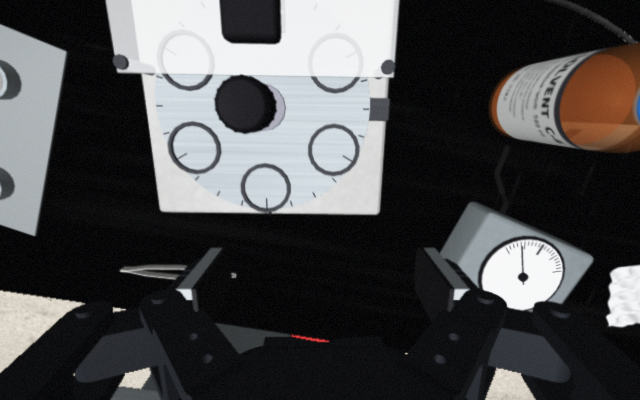

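```bash
python3 -m inch '[[1,-3,-5,0,0,0,0],[1,-3,-4,0,0,0,0],[1,-3,-4,0,0,0,0],[1,-2.3,-4,0,0,0,0],[1,0,-4.5,0,0,0,0],[1,0,0,-3,0,0,0],[1,0,0,0,0,0,0]]'
cat > rd.py <<'E'
from h import *
import pickle,sys
f=grab_frame("wrist");n=sys.argv[1];pickle.dump(f,open(n+".pkl","wb"));cv2.imwrite(f"pics/{n}.png",f["img"])
o=observe();print(o["ee_pos"],o["q"])
E
python3 rd.py w3
```

```text
time: 7.6
ee_pos: [0.4233, -0.3166, 0.1751]
tool_rot: [0.996, 0.094, -0.002, -0.002]
ft_force: [-0.1, 0.7, 0.6]
opening: 0.0856
[ 0.42386566 -0.31627436  0.17704142] [-7.86986712e-01  8.19042964e-02  1.62384389e+00  3.43475111e-04
  1.43979177e+00  5.94791309e-01]
```

View pics/w3.png

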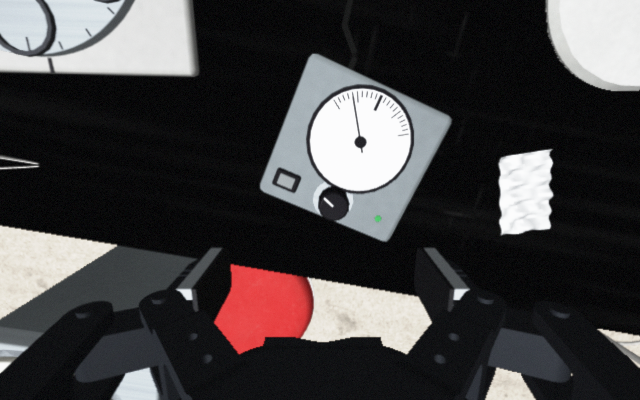

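```bash
cat > dial.py <<'E'
from h import *
import pickle,sys
f=pickle.load(open(sys.argv[1]+".pkl","rb"));c0=np.array(eval(sys.argv[2]),float)
zp=.0565
# dial disc centre from white blob containing c0
g=cv2.cvtColor(f["img"],cv2.COLOR_BGR2GRAY)
m=(g>190).astype(np.uint8);n,l,s,ce=cv2.connectedComponentsWithStats(m)
i=np.argmin([np.hypot(*(ce[k]-c0)) if s[k,4]>1500 else 1e9 for k in range(n)])
cn=max(cv2.findContours((l==i).astype(np.uint8),cv2.RETR_EXTERNAL,cv2.CHAIN_APPROX_NONE)[0],key=len)
P=np.array([onz(f,*p,zp) for p in cv2.convexHull(cn)[:,0].astype(float)])[:,:2].astype(np.float32)
c,r=cv2.minEnclosingCircle(P);c=np.array(c);print("dial",c.round(4),r)
k=onz(f,*eval(sys.argv[3]),.078)[:2];print("knob",k.round(4));ax=np.degrees(np.arctan2(*(c-k)[::-1]))
# sample polar profile
def prof(r0,r1):
    A=np.arange(-110,110,.5);o=[]
    for a in A:
        t=np.radians(a)
        q=[[*(c+q*np.array([np.cos(t),np.sin(t)])),zp] for q in np.linspace(r0,r1,12)]
        uv=proj(f,q).astype(np.float32);o.append(255-cv2.remap(g,uv[:,0].copy().reshape(-1,1),uv[:,1].copy().reshape(-1,1),cv2.INTER_LINEAR).mean())
    return A,np.array(o)
for nm,a,b in(("inner(needle)",.012,.022),("mid",.024,.031),("ring",.032,.041)):
    A,o=prof(a,b);pk=[(A[i],o[i].round()) for i in range(2,len(o)-2) if o[i]==o[i-2:i+3].max() and o[i]>75];print(nm,pk)
print("knob->dial axis",ax.round(1))
E
python3 dial.py w3 "(360,150)" "(333,203)"
```

```text
dial [ 0.474  -0.3376] 0.042044803500175476
knob [ 0.4233 -0.3244]
inner(needle) [(np.float64(21.5), np.float64(141.0))]
mid [(np.float64(-13.0), np.float64(97.0)), (np.float64(21.5), np.float64(144.0))]
ring [(np.float64(-13.0), np.float64(176.0)), (np.float64(16.0), np.float64(84.0)), (np.float64(22.0), np.float64(104.0))]
knob->dial axis -14.6
```

```bash
python3 -m inch '[[1,-0.2,-0.8,0,0,0,0],[1,0,0,-4,0,0,0],[0.6,0,0,-4,0,0,0],[0.6,0,0,-3.4,0,0,0],[0.6,0,0,0,0,0,0],[0,0,0,0,0,0,0],[0,0,0,0,0,0,0],[0,0,0,0,0,0,0],[0,0,0,0,0,0,0],[0,0,0,0,0,0,0]]' 50
python3 -m inch '[[0,0,0,0,0,0,-7],[0,0,0,0,0,0,-7],[0,0,0,0,0,0,-7],[0,0,0,0,0,0,-7],[0,0,0,0,0,0,-7],[0,0,0,0,0,0,-7],[0,0,0,0,0,0,-7],[0,0,0,0,0,0,-7],[0,0,0,0,0,0,-7],[0,0,0,0,0,0,-6]]'
python3 -m inch '[[0,0,0,0,0,0,0],[0,0,0,0,0,0,0]]'
python3 rd.py w4
```

```text
time: 8.65
ee_pos: [0.4232, -0.3255, 0.0674]
tool_rot: [0.996, 0.095, 0.001, 0.001]
ft_force: [-1.0, 5.1, 8.8]
opening: 0.0226
time: 9.65
ee_pos: [0.422, -0.3282, 0.0675]
tool_rot: [0.873, -0.488, 0.002, 0.003]
ft_force: [-14.0, -19.2, 3.2]
opening: 0.0225
time: 9.85
ee_pos: [0.422, -0.3282, 0.0675]
tool_rot: [0.874, -0.486, 0.002, 0.003]
ft_force: [-11.6, -18.7, 2.5]
opening: 0.0225
[ 0.42204544 -0.32818287  0.06747712] [-0.80265724  0.1773879   1.75073644 -0.00425776  1.20787489  1.78480617]
```

View pics/w4.png

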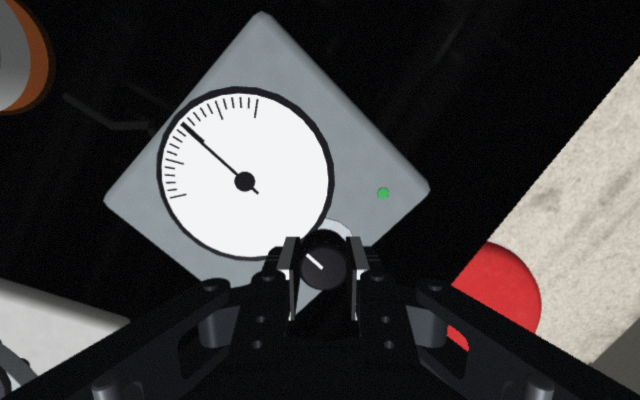

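```bash
python3 dial.py w4 "(245,175)" "(325,262)"; python3 -m inch '[[0.7,0,0,0,0,0,0],[0.7,0,0,0,0,0,0],[0.7,0,0,0,0,0,0],[0.7,0,0,2,0,0,0],[1,0,0,4,0,0,0],[1,0,0,5,0,0,0],[1,0,0,0,0,0,0]]'; python3 rd.py w5; python3 - <<'E'
from h import *
import pickle
f=pickle.load(open("w5.pkl","rb"));print(proj(f,[[.474,-.3376,.0565],[.423,-.325,.078]]))
E
```

```text
dial [ 0.4743 -0.3367] 0.042141735553741455
knob [ 0.4213 -0.3285]
inner(needle) [(np.float64(-10.5), np.float64(208.0))]
mid [(np.float64(-11.5), np.float64(213.0))]
ring [(np.float64(-70.0), np.float64(150.0)), (np.float64(-64.0), np.float64(90.0)), (np.float64(-58.5), np.float64(86.0)), (np.float64(-52.5), np.float64(82.0)), (np.float64(-47.0), np.float64(87.0)), (np.float64(-41.0), np.float64(138.0)), (np.float64(-35.5), np.float64(84.0)), (np.float64(-29.5), np.float64(82.0)), (np.float64(-24.0), np.float64(87.0)), (np.float64(-18.5), np.float64(83.0)), (np.float64(-12.5), np.float64(210.0)), (np.float64(-7.0), np.float64(83.0)), (np.float64(-1.0), np.float64(84.0)), (np.float64(4.5), np.float64(82.0)), (np.float64(10.5), np.float64(85.0)), (np.float64(16.0), np.float64(140.0)), (np.float64(22.0), np.float64(83.0)), (np.float64(27.5), np.float64(82.0)), (np.float64(33.0), np.float64(80.0)), (np.float64(39.0), np.float64(80.0)), (np.float64(44.5), np.float64(125.0))]
knob->dial axis -8.8
time: 10.6
ee_pos: [0.424, -0.3265, 0.1816]
tool_rot: [0.874, -0.486, 0.005, 0.001]
ft_force: [-0.4, -0.1, -0.0]
opening: 0.0848
[ 0.42329058 -0.32587246  0.17833874] [-8.00516639e-01  8.54973823e-02  1.61729150e+00  2.68207429e-04
  1.43256685e+00  1.78484457e+00]
[[281.27877374 153.46100679]
 [323.35542974 201.82363904]]
```

```bash
python3 dial.py w5 "(281,153)" "(323,202)"
```

```text
dial [ 0.4741 -0.337 ] 0.04197691008448601
knob [ 0.4232 -0.3247]
inner(needle) [(np.float64(-12.0), np.float64(111.0))]
mid [(np.float64(-12.5), np.float64(143.0))]
ring [(np.float64(-12.5), np.float64(150.0))]
knob->dial axis -13.5
```

```bash
python3 -m inch '[[1,0,4,3,0,0,8],[1,0,4,3,0,0,8],[1,0,5,1,0,0,8],[1,0,5,0,0,0,8],[1,0,5,0,0,0,8],[1,0,5,0,0,0,8],[1,0,5,0,0,0,8],[1,1,5,0,0,0,8],[1,1,5,0,0,0,8],[1,1,5,0,0,0,6]]'
python3 -m inch '[[1,1,5,0,0,0,0],[1,1,5,0,0,0,0],[1,0,3,0,0,0,0],[1,0,0,0,0,0,0]]'
cat > tab.py <<'E'
from h import *
import pickle,sys
f=grab_frame("wrist");n=sys.argv[1];pickle.dump(f,open(n+".pkl","wb"));im=f["img"].copy()
o=observe();yaw=np.degrees(np.arctan2(*Ro.from_quat(o["tool_rot"]).as_matrix()[1::-1,0]))
print("t",o["time"],"tcp",o["ee_pos"].round(4),"yaw",yaw.round(1),"q6",o["q"][5].round(2))
zt=float(sys.argv[2]) if len(sys.argv)>2 else .019
g=cv2.medianBlur(cv2.cvtColor(im,cv2.COLOR_BGR2GRAY),3)
D=f["range_z"];R=Ro.from_quat(f["rotation"]).as_matrix()
pr=400*.02/(f["eye"][2]-zt)
c=cv2.HoughCircles(g,cv2.HOUGH_GRADIENT,1.0,int(pr*1.6),param1=120,param2=18,minRadius=int(pr*.8),maxRadius=int(pr*1.2))
for u,v,r in ([] if c is None else c[0]):
    p=onz(f,u,v,zt);cv2.circle(im,(int(u),int(v)),int(r),(0,0,255),1)
    z=D[int(v),int(u)];h=(f["eye"]+ray(f,u,v)*z)[2]
    print("px",u,v,r,"xy",p[:2].round(4),"depth z",h.round(3),"delta cm",((p-o["ee_pos"])[:2]*100).round(1))
cv2.imwrite(f"pics/{n}.png",im)
E
python3 tab.py m1
```

```text
time: 11.65
ee_pos: [0.4511, 0.1534, 0.2441]
tool_rot: [0.985, 0.175, -0.0, -0.0]
ft_force: [1.8, -1.5, -0.7]
opening: 0.0853
time: 12.05
ee_pos: [0.4704, 0.2824, 0.243]
tool_rot: [0.985, 0.174, -0.001, -0.0]
ft_force: [0.7, 0.0, -0.2]
opening: 0.0855
t 12.1 tcp [0.4705 0.2806 0.2432] yaw 20.0 q6 1.62
px 556.5 192.5 21.0 xy [0.5456 0.0065] depth z 0.04 delta cm [  7.5 -27.4]
px 390.5 105.5 17.7 xy [0.5699 0.237 ] depth z 0.02 delta cm [ 9.9 -4.4]
px 245.5 139.5 18.0 xy [0.4763 0.3814] depth z 0.02 delta cm [ 0.6 10.1]
px 312.5 39.5 17.3 xy [0.6032 0.3432] depth z 0.021 delta cm [13.3  6.3]
px 602.5 242.5 22.1 xy [ 0.5084 -0.0824] depth z 0.042 delta cm [  3.8 -36.3]
px 328.5 126.5 17.6 xy [0.5238 0.2952] depth z 0.021 delta cm [5.3 1.5]
px 585.5 128.5 17.4 xy [0.6229 0.0164] depth z 0.069 delta cm [ 15.2 -26.4]
px 633.5 175.5 18.2 xy [ 0.5949 -0.0671] depth z 0.051 delta cm [ 12.4 -34.8]
```

View pics/m1.png

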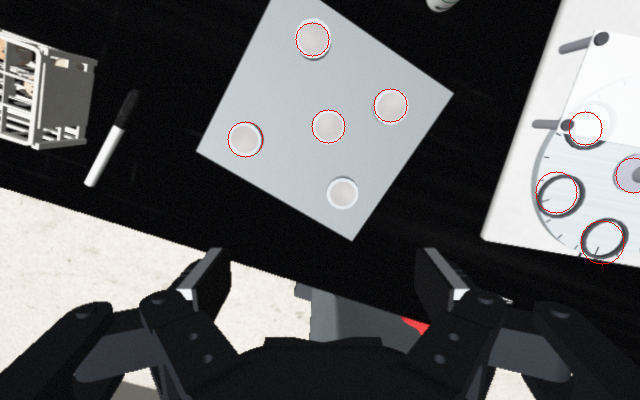

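```bash
python3 -m inch '[[1,4,-2,-3,0,0,0],[1,4,-2,-4,0,0,0],[1,1.9,-0.4,-4,0,0,0],[1,0,0,-2,0,0,0],[1,0,0,0,0,0,0]]'; python3 tab.py a1
```

```text
time: 12.6
ee_pos: [0.5594, 0.2381, 0.1197]
tool_rot: [0.985, 0.172, -0.003, 0.0]
ft_force: [-0.3, -0.8, 0.3]
opening: 0.0857
t 12.65 tcp [0.5601 0.2387 0.1223] yaw 19.8 q6 1.5
px 212.5 96.5 28.8 xy [0.607  0.3432] depth z 0.02 delta cm [ 4.7 10.4]
px 130.5 224.5 29.9 xy [0.4846 0.3823] depth z 0.02 delta cm [-7.5 14.4]
px 571.5 322.5 37.3 xy [ 0.527  -0.0153] depth z 0.188 delta cm [ -3.3 -25.4]
px 402.5 21.5 29.2 xy [0.7009 0.2298] depth z 0.058 delta cm [14.1 -0.9]
px 265.5 307.5 28.0 xy [0.446  0.2527] depth z 0.019 delta cm [-11.4   1.4]
```

View pics/a1.png

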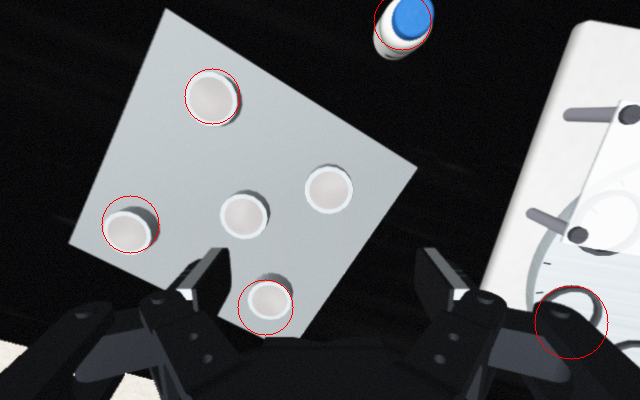

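```bash
cat > tab.py <<'E'
from h import *
import pickle,sys
n=sys.argv[1];zt=float(sys.argv[2]) if len(sys.argv)>2 else .019
if len(sys.argv)>3: f=pickle.load(open(n+".pkl","rb"))
else:f=grab_frame("wrist");pickle.dump(f,open(n+".pkl","wb"));cv2.imwrite(f"pics/{n}.png",f["img"])
o=observe();yaw=np.degrees(np.arctan2(*Ro.from_quat(o["tool_rot"]).as_matrix()[1::-1,0]))
print("t",o["time"],"tcp",o["ee_pos"].round(4),"yaw",yaw.round(1),"q6",o["q"][5].round(2))
uu,vv=np.meshgrid(np.arange(640.),np.arange(400.))
p=cv2.undistortPoints(np.stack([uu,vv],-1).reshape(-1,1,2),np.array(f["camera_matrix"]),np.array(f["dist"]))[:,0]
W=np.array(f["eye"])+(np.c_[p,np.ones(len(p))]*f["range_z"].reshape(-1,1))@Ro.from_quat(f["rotation"]).as_matrix().T
H=W[:,2].reshape(400,640);H[f["range_z"]==0]=9
m=cv2.morphologyEx((abs(H-zt)<.006).astype(np.uint8),cv2.MORPH_OPEN,np.ones((5,5)))
k,l,s,c=cv2.connectedComponentsWithStats(m)
for i in range(1,k):
    P=W[(l==i).ravel()];cc,r=cv2.minEnclosingCircle(P[:,:2].astype(np.float32))
    if .016<r<.025 and len(P)>150:
        q=P[:,:2].mean(0);print("px",c[i].round(),"mean",q.round(4),"circ",np.round(cc,4),round(r,4),"z",np.median(P[:,2]).round(4),"delta cm",((q-o["ee_pos"][:2])*100).round(2))
E
python3 tab.py a1 .019 old;python3 tab.py m1 .019 old
```

```text
t 12.65 tcp [0.5601 0.2387 0.1223] yaw 19.8 q6 1.5
px [212.  99.] mean [0.6052 0.3429] circ [0.6047 0.3438] 0.0202 z 0.0194 delta cm [ 4.51 10.42]
px [328. 189.] mean [0.5697 0.2372] circ [0.569  0.2366] 0.02 z 0.0193 delta cm [ 0.97 -0.16]
px [245. 215.] mean [0.5252 0.295 ] circ [0.5237 0.2951] 0.0203 z 0.0193 delta cm [-3.48  5.62]
px [129. 231.] mean [0.4781 0.3821] circ [0.4767 0.3834] 0.021 z 0.0194 delta cm [-8.2  14.33]
px [270. 298.] mean [0.4565 0.2517] circ [0.4552 0.2513] 0.0204 z 0.0194 delta cm [-10.35   1.3 ]
t 12.65 tcp [0.5601 0.2387 0.1223] yaw 19.8 q6 1.5
px [313.  39.] mean [0.6039 0.3433] circ [0.6041 0.3436] 0.0197 z 0.0195 delta cm [ 4.38 10.46]
px [390. 106.] mean [0.5688 0.2373] circ [0.5689 0.2371] 0.0199 z 0.0194 delta cm [ 0.87 -0.14]
px [328. 126.] mean [0.5242 0.2958] circ [0.5239 0.2958] 0.0198 z 0.0193 delta cm [-3.59  5.71]
px [244. 138.] mean [0.4771 0.383 ] circ [0.4766 0.3833] 0.0198 z 0.0193 delta cm [-8.3  14.42]
px [342. 192.] mean [0.4555 0.2523] circ [0.4551 0.2521] 0.0199 z 0.0193 delta cm [-10.45   1.36]
```

```bash
python3 -m inch '[[0.65,0.9,-0.15,0,0,0,0],[0.65,0,0,-3,0,0,0],[0.65,0,0,-4,0,0,0],[0.65,0,0,-4,0,0,0],[0.65,0,0,-0.8,0,0,0],[0.65,0,0,0,0,0,0],[0,0,0,0,0,0,0],[0,0,0,0,0,0,0],[0,0,0,0,0,0,0],[0,0,0,0,0,0,0]]' 50
python3 -m inch '[[0,0,0,5,0,0,0],[0,0,0,5,0,0,0],[0,0,0,5,0,0,0]]'; python3 -c "
from h import *;print(observe()['ee_pos'],observe()['opening'])"
```

```text
time: 13.65
ee_pos: [0.5712, 0.2388, 0.0083]
tool_rot: [0.985, 0.172, 0.002, -0.0]
ft_force: [-0.1, -0.8, 6.5]
opening: 0.0376
time: 13.95
ee_pos: [0.5698, 0.2385, 0.1597]
tool_rot: [0.985, 0.172, 0.001, -0.0]
ft_force: [0.3, 0.4, -0.4]
opening: 0.0375
[0.56977773 0.23845036 0.15966354] 0.037493262793068305
```

```bash
python3 -m inch '[[0,-0.5,-4,0,0,0,0],[0,-0.5,-4,0,0,0,0],[0,-0.5,-4,0,0,0,0],[0,-0.5,-4,0,0,0,0],[0,-0.5,-4,0,0,0,0],[0,-0.4,-1.9,0,0,0,0],[0,0,0,0,0,0,0]]'
cat > nest.py <<'E'
from h import *
import pickle,sys
n=sys.argv[1]
if len(sys.argv)>2: f=pickle.load(open(n+".pkl","rb"))
else:f=grab_frame("wrist");pickle.dump(f,open(n+".pkl","wb"));cv2.imwrite(f"pics/{n}.png",f["img"])
o=observe();print("tcp",o["ee_pos"].round(4))
g=cv2.cvtColor(f["img"],cv2.COLOR_BGR2GRAY)
ax=np.array([.5922,-.042])
for k in range(6):
    t=np.radians(9.6+60*k);c=ax+.08*np.array([np.cos(t),np.sin(t)])
    # rectify a 70mm patch at ring-top height, 0.25mm/px
    S=np.arange(-35,35,.25)/1000;X,Y=np.meshgrid(S,S)
    uv=proj(f,np.stack([c[0]+X,c[1]+Y,0*X+.045],-1)).reshape(*X.shape,2).astype(np.float32)
    if uv[...,0].min()<0 or uv[...,0].max()>639 or uv[...,1].min()<0 or uv[...,1].max()>399: continue
    pt=cv2.GaussianBlur(cv2.remap(g,uv[...,0],uv[...,1],cv2.INTER_LINEAR),(5,5),0)
    h=cv2.HoughCircles(pt,cv2.HOUGH_GRADIENT,1,40,param1=80,param2=18,minRadius=84,maxRadius=108)
    if h is not None:
        for x,y,r in h[0][:2]:print(60*k,"nominal",c.round(4),"found off mm",((x*.25-35)).round(1),((y*.25-35)).round(1),"r",r*.25)
E
python3 nest.py w1 old; python3 nest.py w2 old; python3 nest.py n1
```

```text
time: 14.65
ee_pos: [0.5408, 0.017, 0.1577]
tool_rot: [0.985, 0.171, 0.002, 0.001]
ft_force: [0.6, -0.3, 0.2]
opening: 0.0375
tcp [0.5408 0.017  0.1577]
240 nominal [ 0.5643 -0.117 ] found off mm -32.4 24.6 r 25.3
300 nominal [ 0.6432 -0.1036] found off mm -33.9 -14.9 r 22.925
tcp [0.5408 0.017  0.1577]
60 nominal [0.6201 0.033 ] found off mm 0.4 -0.1 r 25.55
120 nominal [0.5412 0.0196] found off mm 1.1 -0.1 r 25.7
180 nominal [ 0.5133 -0.0553] found off mm 1.9 -0.1 r 21.375
240 nominal [ 0.5643 -0.117 ] found off mm 2.4 0.9 r 21.275
300 nominal [ 0.6432 -0.1036] found off mm 2.1 1.4 r 26.275
tcp [0.5411 0.0183 0.1574]
60 nominal [0.6201 0.033 ] found off mm 2.1 0.6 r 26.85
120 nominal [0.5412 0.0196] found off mm 1.1 0.9 r 25.775
180 nominal [ 0.5133 -0.0553] found off mm 2.4 1.6 r 25.45
240 nominal [ 0.5643 -0.117 ] found off mm 1.6 1.1 r 25.475
300 nominal [ 0.6432 -0.1036] found off mm 1.6 3.1 r 21.85
```

```bash
python3 tab.py n1 .168 old; python3 - <<'E'
import cv2
im=cv2.imread('pics/n1.png');cv2.imwrite('pics/n1c.png',cv2.resize(im[150:400,180:480],None,fx=2,fy=2))
E
```

```text
t 14.7 tcp [0.5411 0.0183 0.1574] yaw 19.7 q6 1.12
px [322. 266.] mean [0.5396 0.017 ] circ [0.5383 0.0168] 0.0213 z 0.1687 delta cm [-0.15 -0.13]
```

View pics/n1c.png

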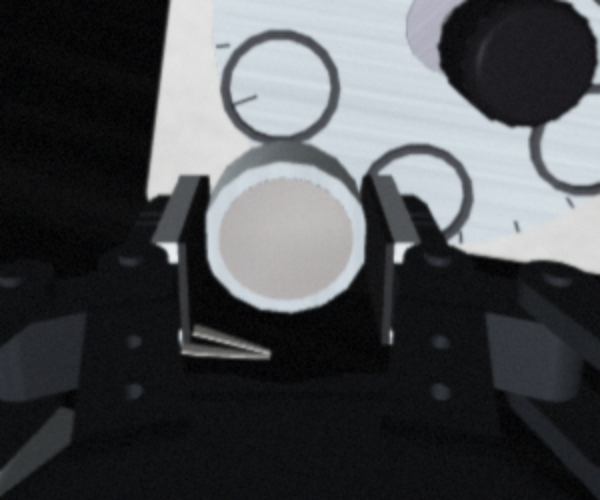

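```bash
python3 -m inch '[[0,0.25,0.2,-3,0,0,0],[0,0,0,-4,0,0,0],[0,0,0,-2.5,0,0,0],[0,0,0,0,0,0,0],[0,0,0,-1,0,0,0],[0,0,0,-0.5,0,0,0],[0,0,0,0,0,0,0],[0,0,0,0,0,0,0]]'
```

```text
time: 15.5
ee_pos: [0.5435, 0.0214, 0.0459]
tool_rot: [0.985, 0.172, 0.001, 0.0]
ft_force: [-0.3, -0.2, -0.5]
opening: 0.0376
```

```bash
python3 -m inch '[[0,0,-0.1,0,0,0,0],[0.62,0,0,0,0,0,0],[0.62,0,0,0,0,0,0],[0.62,0,0,0,0,0,0],[0.62,0,0,4,0,0,0],[0.62,0,0,4,0,0,0],[1,-2,0,4,0,0,0],[1,-4,0,0,0,0,0],[1,0,0,0,0,0,0]]'; python3 tab.py p1 .056; python3 nest.py p1 old
```

```text
time: 16.4
ee_pos: [0.4806, 0.0205, 0.1665]
tool_rot: [0.985, 0.172, 0.001, 0.0]
ft_force: [1.1, -0.9, -0.1]
opening: 0.0852
t 16.45 tcp [0.4821 0.0204 0.1661] yaw 19.8 q6 1.11
px [349. 130.] mean [0.5409 0.0199] circ [0.5405 0.0197] 0.0199 z 0.0564 delta cm [ 5.88 -0.04]
tcp [0.4821 0.0204 0.1661]
120 nominal [0.5412 0.0196] found off mm 0.9 0.4 r 25.475
180 nominal [ 0.5133 -0.0553] found off mm 1.6 0.9 r 25.95
240 nominal [ 0.5643 -0.117 ] found off mm 1.9 0.9 r 25.475
```

```bash
python3 -m inch '[[1,-0.5,4,0,0,0,0],[1,-0.5,4.5,0,0,0,0],[1,-0.5,4.5,0,0,0,0],[1,-0.5,4.5,0,0,0,0],[1,-0.4,4,0,0,0,0],[0.65,-0.3,1.7,-2,0,0,0],[0.65,0,0,-3,0,0,0],[0.65,0,0,0,0,0,0],[0.65,0,0,0,0,0,0]]'; python3 tab.py e1
```

```text
time: 17.35
ee_pos: [0.4565, 0.2523, 0.1153]
tool_rot: [0.985, 0.172, -0.0, 0.0]
ft_force: [0.1, -0.4, 0.3]
opening: 0.0554
t 17.4 tcp [0.4569 0.2523 0.1162] yaw 19.8 q6 1.58
px [299. 100.] mean [0.524  0.2956] circ [0.5236 0.2956] 0.0199 z 0.0194 delta cm [6.71 4.34]
px [169. 120.] mean [0.4769 0.3822] circ [0.4764 0.3831] 0.0204 z 0.0194 delta cm [ 1.99 13.  ]
px [322. 203.] mean [0.4558 0.2525] circ [0.4549 0.252 ] 0.02 z 0.0193 delta cm [-0.12  0.02]
```

```bash
python3 -m inch '[[0.65,-0.1,0,-3,0,0,0],[0.65,0,0,-4,0,0,0],[0.65,0,0,-4,0,0,0],[0.65,0,0,0,0,0,0],[0,0,0,0,0,0,0],[0,0,0,0,0,0,0],[0,0,0,0,0,0,0],[0,0,0,0,0,0,0]]' 50
python3 -m inch '[[0,0,0,5,0,0,0],[0,0,-2,5,0,0,0],[0,1,-4,5,0,0,0],[0,1,-4,0,0,0,0],[0,1,-4,0,0,0,0],[0,1,-4,0,0,0,0],[0,1,-4,0,0,0,0],[0,1,-4,0,0,0,0],[0,0,-4,0,0,0,0],[0,0,-0.6,0,0,0,0]]'
python3 -m inch '[[0,0,0,0,0,0,0],[0,0,0,0,0,0,0]]'
python3 tab.py n2 .168;python3 nest.py n2 old
```

```text
time: 18.2
ee_pos: [0.4566, 0.2528, 0.0076]
tool_rot: [0.985, 0.172, 0.002, -0.0]
ft_force: [0.2, -1.7, 12.0]
opening: 0.0378
time: 19.2
ee_pos: [0.5131, -0.0466, 0.1415]
tool_rot: [0.985, 0.171, 0.001, 0.001]
ft_force: [-0.1, 0.6, -0.5]
opening: 0.0375
time: 19.4
ee_pos: [0.513, -0.0425, 0.1409]
tool_rot: [0.985, 0.172, 0.001, 0.0]
ft_force: [-0.8, 0.3, -0.7]
opening: 0.0377
t 19.45 tcp [ 0.5129 -0.0421  0.1407] yaw 19.9 q6 0.99
tcp [ 0.5129 -0.0421  0.1407]
120 nominal [0.5412 0.0196] found off mm 0.6 -0.1 r 25.75
180 nominal [ 0.5133 -0.0553] found off mm 1.9 0.6 r 21.425
240 nominal [ 0.5643 -0.117 ] found off mm 1.9 1.6 r 21.15
```

```bash
python3 tab.py n2 .152 old
```

```text
t 19.45 tcp [ 0.5129 -0.0421  0.1407] yaw 19.9 q6 0.99
px [323. 264.] mean [ 0.5127 -0.0421] circ [ 0.5118 -0.0425] 0.0214 z 0.1526 delta cm [-0.02  0.  ]
```

```bash
python3 -m inch '[[0,0.3,-1.2,-3,0,0,0],[0,0,0,-3,0,0,0],[0,0,0,-2,0,0,0],[0,0,0,0,0,0,0],[0,0,0,-1,0,0,0],[0,0,0,-0.4,0,0,0],[0,0,0,0,0,0,0],[0,0,0,0,0,0,0]]'
```

```text
time: 20.25
ee_pos: [0.5161, -0.055, 0.0467]
tool_rot: [0.985, 0.172, 0.0, 0.0]
ft_force: [-0.3, -0.2, -1.6]
opening: 0.0378
```

Release, then on to tablet D, taking a check picture of the nests on the way up.

```bash
python3 -m inch '[[0.62,0,0,0,0,0,0],[0.62,0,0,0,0,0,0],[0.62,0,0,0,0,0,0],[0.62,0,0,4,0,0,0],[0.62,0,0,4,0,0,0],[1,-2,0,4,0,0,0],[1,-4,0,0,0,0,0],[1,0,0,0,0,0,0]]'; python3 tab.py p2 .056
python3 -m inch '[[1,1,4.5,0,0,0,0],[1,1,4.5,0,0,0,0],[1,1,4.5,0,0,0,0],[1,1,4.5,0,0,0,0],[1,1,4.5,0,0,0,0],[1,1,4.5,0,0,0,0],[0.65,0.7,4.5,0,0,0,0],[0.65,0,3.5,-3,0,0,0],[0.65,0,0,-2,0,0,0],[0.65,0,0,0,0,0,0]]'
python3 -m inch '[[0.65,0,0,0,0,0,0],[0.65,0,0,0,0,0,0]]'; python3 tab.py d1
```

```text
time: 21.05
ee_pos: [0.4534, -0.0549, 0.1673]
tool_rot: [0.985, 0.172, 0.001, 0.0]
ft_force: [1.1, -0.9, -1.4]
opening: 0.0852
t 21.1 tcp [ 0.4549 -0.0551  0.167 ] yaw 19.8 q6 0.94
px [270.  61.] mean [0.5403 0.0192] circ [0.5401 0.0194] 0.0199 z 0.0565 delta cm [8.54 7.42]
px [349. 128.] mean [ 0.5148 -0.0549] circ [ 0.5143 -0.0553] 0.0199 z 0.0564 delta cm [6.   0.02]
time: 22.1
ee_pos: [0.5217, 0.2955, 0.1124]
tool_rot: [0.985, 0.173, -0.003, 0.001]
ft_force: [-0.3, -1.3, -0.0]
opening: 0.0554
time: 22.3
ee_pos: [0.5237, 0.2946, 0.1174]
tool_rot: [0.985, 0.172, 0.001, -0.0]
ft_force: [-0.4, -0.1, 0.7]
opening: 0.055
t 22.35 tcp [0.5237 0.2945 0.1175] yaw 19.8 q6 1.61
px [298.  79.] mean [0.6047 0.3437] circ [0.6046 0.3438] 0.02 z 0.0194 delta cm [8.11 4.91]
px [322. 200.] mean [0.5248 0.296 ] circ [0.5238 0.2957] 0.02 z 0.0193 delta cm [0.11 0.14]
px [204. 216.] mean [0.4782 0.3826] circ [0.477  0.3836] 0.0202 z 0.0192 delta cm [-4.55  8.81]
```

```bash
python3 -m inch '[[0.65,0.05,0.13,-3,0,0,0],[0.65,0,0,-4,0,0,0],[0.65,0,0,-4.2,0,0,0],[0.65,0,0,0,0,0,0],[0,0,0,0,0,0,0],[0,0,0,0,0,0,0],[0,0,0,0,0,0,0],[0,0,0,0,0,0,0]]' 50
python3 -m inch '[[0,0,0,5,0,0,0],[0,0,-2,5,0,0,0],[0,0.5,-4.5,4,0,0,0],[0,0.5,-4.5,0,0,0,0],[0,0.5,-4.5,0,0,0,0],[0,0.5,-4.5,0,0,0,0],[0,0.5,-4.5,0,0,0,0],[0,0.5,-4.5,0,0,0,0],[0,0.5,-4.5,0,0,0,0],[0,0.7,-4.5,0,0,0,0]]'
python3 -m inch '[[0,0,-3,0,0,0,0],[0,0,0,0,0,0,0],[0,0,0,0,0,0,0],[0,0,0,0,0,0,0]]'
python3 tab.py n3 .157;python3 nest.py n3 old
```

```text
time: 23.15
ee_pos: [0.5239, 0.2962, 0.0053]
tool_rot: [0.985, 0.172, 0.001, -0.0]
ft_force: [-0.1, -2.0, 7.5]
opening: 0.0375
time: 24.15
ee_pos: [0.5643, -0.0765, 0.1343]
tool_rot: [0.985, 0.172, 0.0, 0.0]
ft_force: [0.6, 0.5, -0.5]
opening: 0.038
time: 24.55
ee_pos: [0.5645, -0.1038, 0.1339]
tool_rot: [0.985, 0.173, 0.0, -0.0]
ft_force: [-0.3, 0.5, -0.5]
opening: 0.0383
t 24.6 tcp [ 0.5645 -0.1036  0.1339] yaw 19.9 q6 0.91
tcp [ 0.5645 -0.1036  0.1339]
120 nominal [0.5412 0.0196] found off mm 0.6 -0.4 r 21.875
180 nominal [ 0.5133 -0.0553] found off mm 1.9 -0.4 r 25.975
240 nominal [ 0.5643 -0.117 ] found off mm 1.9 0.6 r 25.6
300 nominal [ 0.6432 -0.1036] found off mm 1.6 1.1 r 25.775
```

```bash
python3 tab.py n3 .148 old
```

```text
t 24.6 tcp [ 0.5645 -0.1036  0.1339] yaw 19.9 q6 0.91
px [324. 263.] mean [ 0.5661 -0.1036] circ [ 0.5672 -0.1064] 0.024 z 0.1479 delta cm [0.16 0.  ]
```

```bash
python3 - <<'E'
import cv2
im=cv2.imread('pics/n3.png');cv2.imwrite('pics/n3c.png',cv2.resize(im[150:400,180:480],None,fx=2,fy=2))
E
```

```text
(no output)
```

View pics/n3c.png

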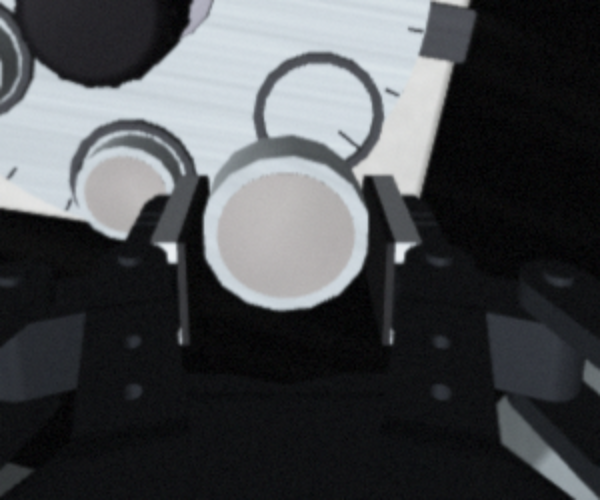

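```bash
python3 -m inch '[[0,0.15,-1.25,-2,0,0,0],[0,0,0,-3,0,0,0],[0,0,0,-2.4,0,0,0],[0,0,0,0,0,0,0],[0,0,0,-1,0,0,0],[0,0,0,-0.6,0,0,0],[0,0,0,0,0,0,0],[0,0,0,0,0,0,0]]'
```

```text
time: 25.4
ee_pos: [0.5663, -0.117, 0.0443]
tool_rot: [0.985, 0.172, 0.0, 0.0]
ft_force: [-1.0, -0.1, -0.7]
opening: 0.0378
```

```bash
python3 -m inch '[[0.62,0,0.05,0,0,0,0],[0.62,0,0,0,0,0,0],[0.62,0,0,0,0,0,0],[0.62,0,0,4,0,0,0],[0.62,0,0,5,0,0,0],[1,-3,2,5,0,0,0],[1,-4,2,0,0,0,0],[1,0,0,0,0,0,0],[1,0,0,0,0,0,0]]'; python3 tab.py p3 .056
```

```text
time: 26.3
ee_pos: [0.5014, -0.0801, 0.1748]
tool_rot: [0.985, 0.173, 0.001, 0.0]
ft_force: [0.4, -0.3, 0.3]
opening: 0.0853
t 26.35 tcp [ 0.5019 -0.0805  0.1745] yaw 19.9 q6 0.91
px [225. 111.] mean [0.5412 0.0187] circ [0.5406 0.0191] 0.0199 z 0.0564 delta cm [3.92 9.91]
px [390. 139.] mean [ 0.5663 -0.1159] circ [ 0.566  -0.1164] 0.0201 z 0.0564 delta cm [ 6.44 -3.54]
px [301. 171.] mean [ 0.5152 -0.0552] circ [ 0.5147 -0.0555] 0.0199 z 0.0563 delta cm [1.32 2.53]
```

```bash
python3 -m inch '[[1,3,1.5,0,0,0,-8],[1,4,1.5,0,0,0,-8],[1,2.1,0.84,0,0,0,-8],[1,0,0,0,0,0,-8],[1,0,0,-2,0,0,-8],[1,0,0,-4,0,0,0],[1,0,0,-1.6,0,0,0],[1,0,0,0,0,0,0],[1,0,0,0,0,0,0]]'
python3 -m inch '[[0,0,0,0,0,0,0],[0,0,0,0,0,0,0],[0,0,0,0,0,0,0],[0,0,0,0,0,0,0],[0,0,0,0,0,0,0]]' 100
```

```text
time: 27.25
ee_pos: [0.5933, -0.0423, 0.0983]
tool_rot: [0.985, -0.175, -0.0, -0.0]
ft_force: [-0.1, 1.0, 1.1]
opening: 0.0853
time: 27.75
ee_pos: [0.593, -0.0421, 0.0995]
tool_rot: [0.985, -0.175, 0.001, 0.0]
ft_force: [-3.6, 0.9, 9.2]
opening: 0.0374
```

```bash
R='x'; python3 -m inch '[[0,0,0,0,0,0,4],[0,0,0,0,0,0,6],[0,0,0,0,0,0,7.5],[0,0,0,0,0,0,7.5],[0,0,0,0,0,0,7.5],[0,0,0,0,0,0,7.5],[0,0,0,0,0,0,7.5],[0,0,0,0,0,0,7.5],[0,0,0,0,0,0,7.5],[0,0,0,0,0,0,7.5]]'
python3 -m inch '[[0,0,0,0,0,0,7.5],[0,0,0,0,0,0,7.5],[0,0,0,0,0,0,7.5],[0,0,0,0,0,0,7.5],[0,0,0,0,0,0,7.5],[0,0,0,0,0,0,7.5],[0,0,0,0,0,0,7.5],[0,0,0,0,0,0,7.5],[0,0,0,0,0,0,7.5],[0,0,0,0,0,0,7.5]]'
python3 -m inch '[[0,0,0,0,0,0,7.5],[0,0,0,0,0,0,7.5],[0,0,0,0,0,0,7.5],[0,0,0,0,0,0,7.5],[0,0,0,0,0,0,5],[0,0,0,0,0,0,0],[0,0,0,0,0,0,0]]'
python3 -m inch '[[1,0,0,0,0,0,0],[1,0,0,0,0,0,0],[1,0,0,0,0,0,0],[1,0,0,4,0,0,0],[1,0,0,5,0,0,0],[1,0,0,4,0,0,0],[1,0,3,0,0,0,-8],[1,0,4,0,0,0,-8],[1,0,4,0,0,0,-8],[1,0,4,0,0,0,-8]]'
python3 tab.py r1 .056; python3 nest.py r1 old
```

```text
time: 28.75
ee_pos: [0.593, -0.042, 0.0995]
tool_rot: [0.906, 0.424, 0.001, 0.0]
ft_force: [-3.2, 0.1, 9.4]
opening: 0.0377
time: 29.75
ee_pos: [0.5929, -0.042, 0.0995]
tool_rot: [0.461, 0.888, 0.0, 0.001]
ft_force: [-3.6, -0.1, 10.3]
opening: 0.0373
time: 30.45
ee_pos: [0.5929, -0.042, 0.0995]
tool_rot: [0.175, 0.985, -0.0, 0.001]
ft_force: [-4.5, -0.8, 10.4]
opening: 0.0375
time: 31.45
ee_pos: [0.5925, 0.1095, 0.2283]
tool_rot: [0.442, 0.897, 0.0, 0.0]
ft_force: [0.8, -0.7, -0.4]
opening: 0.0853
t 31.5 tcp [0.5921 0.1146 0.2282] yaw 126.7 q6 -0.58
px [178. 253.] mean [ 0.5143 -0.0533] circ [ 0.5154 -0.0543] 0.0242 z 0.0544 delta cm [ -7.77 -16.8 ]
tcp [0.5921 0.1146 0.2282]
60 nominal [0.6201 0.033 ] found off mm -0.1 5.9 r 25.925
120 nominal [0.5412 0.0196] found off mm -2.4 6.1 r 23.3
```

```bash
python3 -m inch '[[1,0,4,-1,0,0,-8.5],[1,0,4,-1,0,0,-8.5],[1,0,4,-1,0,0,-8.5],[1,0,4,-1,0,0,-8.5],[1,1,4,-1,0,0,-8.5],[0.65,0,2.9,-1,0,0,-8.5],[0.65,0,0,-1,0,0,-8.5],[0.65,0,0,-1,0,0,-8.5],[0.65,0,0,-1,0,0,-8.5],[0.65,0,0,-1,0,0,-8.5]]'
python3 -m inch '[[0.65,0,0,-1,0,0,-8.5],[0.65,0,0,0,0,0,-8.5],[0.65,0,0,0,0,0,-4.5],[0.65,0,0,0,0,0,0],[0.65,0,0,0,0,0,0]]'; python3 tab.py c1
```

```text
time: 32.5
ee_pos: [0.6027, 0.3359, 0.1279]
tool_rot: [0.931, 0.365, -0.0, -0.0]
ft_force: [-0.7, -1.0, 0.4]
opening: 0.0557
time: 33.0
ee_pos: [0.6027, 0.3358, 0.1185]
tool_rot: [0.982, 0.189, -0.0, -0.0]
ft_force: [0.1, -0.3, 0.0]
opening: 0.0556
t 33.05 tcp [0.6027 0.3358 0.1185] yaw 21.8 q6 1.59
px [315. 194.] mean [0.6058 0.344 ] circ [0.6052 0.3438] 0.0199 z 0.0193 delta cm [0.31 0.82]
```

```bash
python3 -m inch '[[0.65,0.2,0.8,-3,0,0,0],[0.65,0,0,-4,0,0,0],[0.65,0,0,-4.3,0,0,0],[0.65,0,0,0,0,0,0],[0,0,0,0,0,0,0],[0,0,0,0,0,0,0],[0,0,0,0,0,0,0],[0,0,0,0,0,0,0]]' 50
python3 -m inch '[[0,0,0,5,0,0,0],[0,0,0,5,0,0,0],[0,-0.9,-4.5,5,0,0,0],[0,-0.9,-4.5,0,0,0,0],[0,-0.9,-4.5,0,0,0,0],[0,-0.9,-4.5,0,0,0,0],[0,-0.9,-4.5,0,0,0,0],[0,-0.9,-4.5,0,0,0,0],[0,-0.9,-4.5,0,0,0,0],[0,0,0,0,0,0,0]]'
python3 -m inch '[[0,0,0,0,0,0,0],[0,0,0,0,0,0,0]]'
python3 tab.py n4 .158;python3 nest.py n4 old
```

```text
time: 33.85
ee_pos: [0.6048, 0.3438, 0.006]
tool_rot: [0.982, 0.188, 0.0, -0.0]
ft_force: [-0.0, -0.2, -0.7]
opening: 0.0378
time: 34.85
ee_pos: [0.5433, 0.0363, 0.1429]
tool_rot: [0.983, 0.186, 0.0, 0.001]
ft_force: [0.4, 1.0, -0.1]
opening: 0.0378
time: 35.05
ee_pos: [0.5442, 0.0413, 0.1426]
tool_rot: [0.982, 0.188, 0.0, -0.0]
ft_force: [-0.2, 0.4, -1.0]
opening: 0.0378
t 35.1 tcp [0.5442 0.0415 0.1425] yaw 21.7 q6 1.13
tcp [0.5442 0.0415 0.1425]
60 nominal [0.6201 0.033 ] found off mm 0.9 1.1 r 25.8
120 nominal [0.5412 0.0196] found off mm 1.1 0.6 r 25.725
240 nominal [ 0.5643 -0.117 ] found off mm 2.6 3.6 r 21.625
240 nominal [ 0.5643 -0.117 ] found off mm 19.1 22.6 r 24.65
300 nominal [ 0.6432 -0.1036] found off mm 2.1 2.6 r 26.575
```

```bash
python3 tab.py n4 .1555 old
```

```text
t 35.1 tcp [0.5442 0.0415 0.1425] yaw 21.7 q6 1.13
px [324. 262.] mean [0.5463 0.0418] circ [0.5457 0.0388] 0.0249 z 0.1562 delta cm [0.2  0.02]
```

```bash
python3 -m inch '[[0,-0.23,-2.1,-2,0,0,0],[0,0,0,-3,0,0,0],[0,0,0,-3.2,0,0,0],[0,0,0,0,0,0,0],[0,0,0,-1,0,0,0],[0,0,0,-0.5,0,0,0],[0,0,0,0,0,0,0],[0,0,0,0,0,0,0]]'
```

```text
time: 35.9
ee_pos: [0.5422, 0.0198, 0.0462]
tool_rot: [0.982, 0.188, 0.001, 0.0]
ft_force: [0.7, 0.5, -0.2]
opening: 0.0379
```

```bash
python3 -m inch '[[0.62,0,0,-0.1,0,0,0],[0.62,0,0,0,0,0,0],[0.62,0,0,0,0,0,0],[0.62,0,0,4,0,0,0],[0.62,0,0,5,0,0,0],[1,-3,0,4,0,0,0],[1,-3.5,0,0,0,0,0],[1,0,0,0,0,0,0]]'; python3 tab.py p4 .056
python3 -m inch '[[1,0,4.5,0,0,0,0],[1,0,4.5,0,0,0,0],[1,0,4.5,0,0,0,0],[1,0,4.5,0,0,0,0],[1,0,4.5,0,0,0,0],[1,0,4.5,0,0,0,0],[1,0,4.5,0,0,0,0],[0.65,0,4.5,-2,0,0,0],[0.65,0,0.3,-3,0,0,0],[0.65,0,0,0,0,0,0]]'
python3 -m inch '[[0.65,0,0,0,0,0,0],[0.65,0,0,0,0,0,0]]'; python3 tab.py b1
```

```text
time: 36.7
ee_pos: [0.4747, 0.0198, 0.1763]
tool_rot: [0.982, 0.187, 0.001, 0.0]
ft_force: [1.3, -0.2, -0.6]
opening: 0.0856
t 36.75 tcp [0.476  0.0197 0.1758] yaw 21.6 q6 1.07
px [352. 121.] mean [0.5426 0.0205] circ [0.5424 0.0203] 0.0199 z 0.0564 delta cm [6.66 0.08]
px [418. 183.] mean [ 0.5152 -0.0541] circ [ 0.5148 -0.0546] 0.0243 z 0.0542 delta cm [ 3.92 -7.38]
time: 37.75
ee_pos: [0.4753, 0.3831, 0.1199]
tool_rot: [0.982, 0.188, -0.003, 0.001]
ft_force: [-0.4, -1.9, 0.2]
opening: 0.0556
time: 37.95
ee_pos: [0.4777, 0.3822, 0.126]
tool_rot: [0.982, 0.187, 0.001, -0.0]
ft_force: [-0.1, -0.5, 0.4]
opening: 0.0558
t 38.0 tcp [0.4777 0.3822 0.1262] yaw 21.5 q6 1.74
px [321. 198.] mean [0.4776 0.3841] circ [0.4768 0.3837] 0.0201 z 0.0193 delta cm [-0.01  0.18]
```

```bash
python3 -m inch '[[0.65,-0.05,0.15,-4,0,0,0],[0.65,0,0,-4,0,0,0],[0.65,0,0,-4,0,0,0],[0.65,0,0,0,0,0,0],[0,0,0,0,0,0,0],[0,0,0,0,0,0,0],[0,0,0,0,0,0,0],[0,0,0,0,0,0,0]]' 50
python3 -m inch '[[0,0,0,5,0,0,0],[0,0,0,5,0,0,0],[0,0.5,-4.5,5,0,0,0],[0,0.5,-4.5,1,0,0,0],[0,0.5,-4.5,0,0,0,0],[0,0.5,-4.5,0,0,0,0],[0,0.5,-4.5,0,0,0,0],[0,1,-4.5,0,0,0,0],[0,1,-4.5,0,0,0,0],[0,1,-4.5,0,0,0,0]]'
python3 -m inch '[[0,1,-4.5,0,0,0,0],[0,1,-4.5,0,0,0,0],[0,1,-3,0,0,0,0],[0,0,0,0,0,0,0],[0,0,0,0,0,0,0],[0,0,0,0,0,0,0]]'
python3 tab.py n5 .16;python3 nest.py n5 old
```

```text
time: 38.8
ee_pos: [0.477, 0.3843, 0.0059]
tool_rot: [0.982, 0.187, 0.001, -0.0]
ft_force: [-0.1, -2.4, 8.7]
opening: 0.038
time: 39.8
ee_pos: [0.5301, 0.0339, 0.1524]
tool_rot: [0.982, 0.187, 0.001, 0.0]
ft_force: [1.4, 0.2, -0.1]
opening: 0.0375
time: 40.4
ee_pos: [0.5598, -0.0834, 0.1518]
tool_rot: [0.982, 0.188, 0.0, -0.0]
ft_force: [0.1, 1.2, 0.3]
opening: 0.0375
t 40.45 tcp [ 0.5598 -0.0832  0.1518] yaw 21.7 q6 0.91
px [330. 243.] mean [ 0.5711 -0.0821] circ [ 0.5674 -0.0836] 0.0226 z 0.1646 delta cm [1.13 0.11]
tcp [ 0.5598 -0.0832  0.1518]
60 nominal [0.6201 0.033 ] found off mm 1.9 -0.4 r 22.8
120 nominal [0.5412 0.0196] found off mm 1.4 -0.6 r 25.75
240 nominal [ 0.5643 -0.117 ] found off mm 1.6 0.9 r 25.7
300 nominal [ 0.6432 -0.1036] found off mm 1.6 1.4 r 21.95
```

```bash
python3 tab.py n5 .166 old; python3 - <<'E'
import cv2
im=cv2.imread('pics/n5.png');cv2.imwrite('pics/n5c.png',cv2.resize(im[150:400,180:480],None,fx=2,fy=2))
E
```

```text
t 40.45 tcp [ 0.5598 -0.0832  0.1518] yaw 21.7 q6 0.91
px [322. 264.] mean [ 0.5604 -0.0827] circ [ 0.5595 -0.0828] 0.0209 z 0.1652 delta cm [0.06 0.05]
```

View pics/n5c.png

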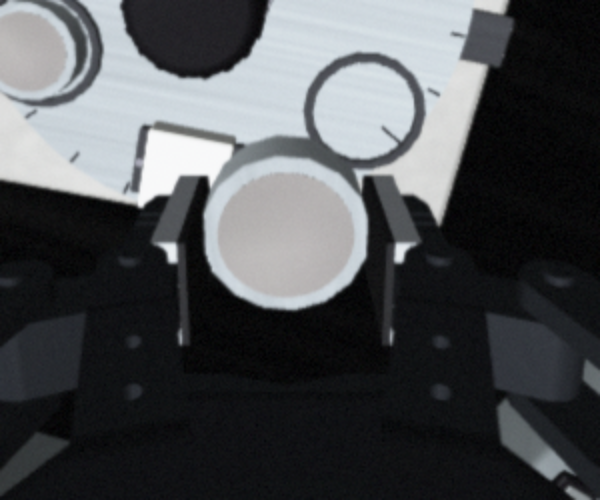

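```bash
python3 -m inch '[[0,0.6,-3.3,0,0,0,0],[0,0,0,-3,0,0,0],[0,0,0,-3,0,0,0],[0,0,0,-3,0,0,0],[0,0,0,0,0,0,0],[0,0,0,-1,0,0,0],[0,0,0,-0.5,0,0,0],[0,0,0,0,0,0,0],[0,0,0,0,0,0,0]]'
```

```text
time: 41.35
ee_pos: [0.5664, -0.1173, 0.0473]
tool_rot: [0.982, 0.187, 0.0, 0.0]
ft_force: [0.3, -0.1, 0.0]
opening: 0.0376
```

```bash
python3 -m inch '[[0,0,0.1,-0.2,0,0,0],[0,0,0,0,0,0,0],[0.62,0,0,0,0,0,0],[0.62,0,0,0,0,0,0],[0.62,0,0,0,0,0,0],[0.62,0,0,4,0,0,0],[0.62,0,0,5,0,0,0],[1,-3,2,4,0,0,0],[1,-4,2,0,0,0,0],[1,0,0,0,0,0,0]]'; python3 tab.py p5 .056
```

```text
time: 42.35
ee_pos: [0.4952, -0.0759, 0.1727]
tool_rot: [0.982, 0.188, 0.0, 0.0]
ft_force: [1.1, -1.2, -0.2]
opening: 0.0855
t 42.4 tcp [ 0.4969 -0.0768  0.1725] yaw 21.6 q6 0.89
px [234. 100.] mean [0.5426 0.0193] circ [0.5422 0.0198] 0.02 z 0.0564 delta cm [4.57 9.61]
px [398. 136.] mean [ 0.5657 -0.1149] circ [ 0.5652 -0.1155] 0.0199 z 0.0564 delta cm [ 6.88 -3.81]
px [309. 166.] mean [ 0.515 -0.055] circ [ 0.515  -0.0551] 0.0243 z 0.0542 delta cm [1.81 2.18]
```

```bash
python3 -m inch '[[1,3,1.5,0,0,0,0],[1,4,1.5,0,0,0,0],[1,2.6,0.47,0,0,0,0],[1,0,0,-3,0,0,0],[1,0,0,-4,0,0,0],[1,0,0,-0.5,0,0,0],[1,0,0,0,0,0,0],[1,0,0,0,0,0,0]]'
python3 -m inch '[[0,0,0,0,0,0,0],[0,0,0,0,0,0,0],[0,0,0,0,0,0,0],[0,0,0,0,0,0,0],[0,0,0,0,0,0,0]]' 100
python3 -m inch '[[0,0,0,0,0,0,5],[0,0,0,0,0,0,6],[0,0,0,0,0,0,7],[0,0,0,0,0,0,7],[0,0,0,0,0,0,7],[0,0,0,0,0,0,7],[0,0,0,0,0,0,7],[0,0,0,0,0,0,7],[0,0,0,0,0,0,7],[0,0,0,0,0,0,0]]'
python3 -m inch '[[0,0,0,0,0,0,0],[0,0,0,0,0,0,0],[1,0,0,0,0,0,0],[1,0,0,0,0,0,0],[1,0,0,0,0,0,0],[1,0,0,4,0,0,-8],[1,0,0,5,0,0,-8],[1,0,0,4,0,0,-8],[1,-4,-2,0,0,0,-8],[1,-4,-2,0,0,0,-8]]'
python3 -m inch '[[1,-4,-2,0,0,0,-8],[1,-2,-2,0,0,0,-8],[1,0,0,0,0,0,0],[1,0,0,0,0,0,0]]'
python3 tab.py z1 .056; python3 - <<'E'
from h import *
f=grab_frame("top");cv2.imwrite("pics/top9.png",f["img"])
E
```

```text
time: 43.2
ee_pos: [0.595, -0.0433, 0.0983]
tool_rot: [0.982, 0.187, 0.001, 0.0]
ft_force: [-0.4, 0.7, 0.9]
opening: 0.0856
time: 43.7
ee_pos: [0.594, -0.0417, 0.098]
tool_rot: [0.982, 0.188, 0.0, -0.001]
ft_force: [-9.0, 10.0, 17.3]
opening: 0.0377
time: 44.7
ee_pos: [0.5931, -0.0411, 0.098]
tool_rot: [0.755, 0.656, 0.0, -0.002]
ft_force: [-17.2, 16.4, 22.5]
opening: 0.0375
time: 45.7
ee_pos: [0.5139, -0.0833, 0.2275]
tool_rot: [0.936, 0.353, 0.001, 0.001]
ft_force: [-0.3, -0.6, -0.3]
opening: 0.0854
time: 46.1
ee_pos: [0.4541, -0.1234, 0.2269]
tool_rot: [0.975, 0.222, 0.0, 0.0]
ft_force: [0.1, -0.0, 0.6]
opening: 0.0856
t 46.15 tcp [ 0.4544 -0.123   0.2267] yaw 25.7 q6 0.69
px [224.  33.] mean [0.5411 0.0184] circ [0.5409 0.0193] 0.0205 z 0.0565 delta cm [ 8.67 14.13]
px [366.  76.] mean [ 0.5656 -0.1162] circ [ 0.5658 -0.1163] 0.0229 z 0.0544 delta cm [11.12  0.68]
px [286.  98.] mean [ 0.5146 -0.0553] circ [ 0.5143 -0.055 ] 0.0199 z 0.0564 delta cm [6.01 6.77]
```

View pics/z1.png

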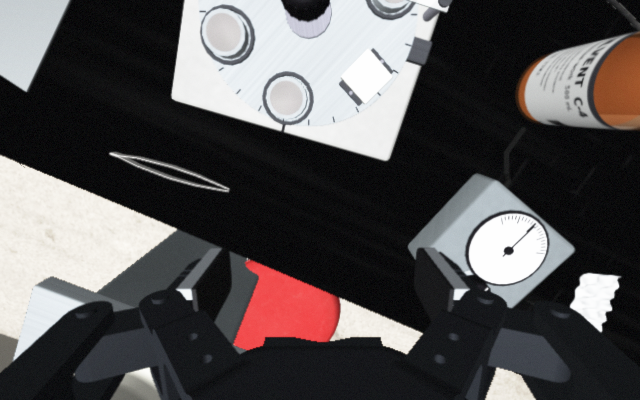

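```bash
python3 dial.py z1 "(508,245)" "(490,290)"; python3 - <<'E'
import cv2,numpy as np
im=cv2.imread('pics/top9.png');cv2.imwrite('pics/top9c.png',cv2.resize(im[120:262,230:470],None,fx=3.3,fy=3.3,interpolation=cv2.INTER_CUBIC))
E
```

```text
dial [ 0.4745 -0.3392] 0.04222444072365761
knob [ 0.4303 -0.3327]
inner(needle) [(np.float64(-17.5), np.float64(103.0))]
mid [(np.float64(-15.0), np.float64(143.0))]
ring [(np.float64(-13.5), np.float64(135.0))]
knob->dial axis -8.4
```

View pics/top9c.png

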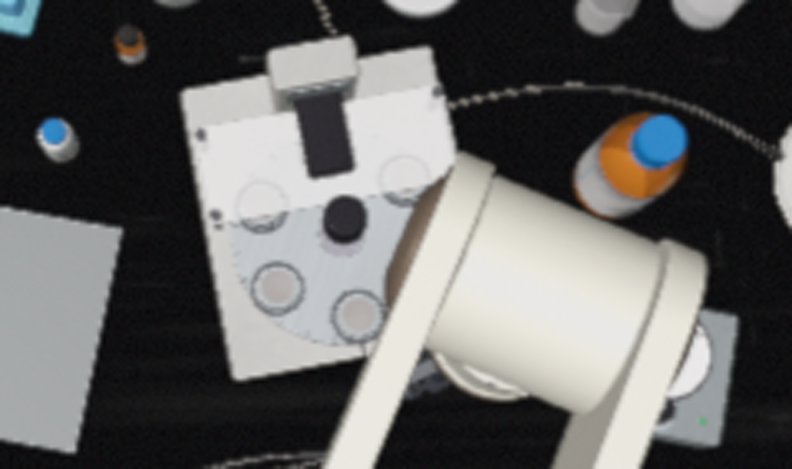

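```bash
python3 -c "
from cell import *
print(close_job())"
```

```text
the job is handed in; nothing more can be done
None
```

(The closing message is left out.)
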